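# Walk the die block round to the fence

### The arm

A 6-joint arm with a two-finger parallel gripper is mounted at the origin on the work surface. World frame = base frame: x ahead of the robot, y to its left, z up, the work surface at z = 0. Lengths are in m, angles in rad, forces in N, time in s.
With the tool pointing down it reaches from about 0.3 to 1 m from the base axis. Payload 5.1 kg.
Tool frame: the origin (TCP) lies midway between the tips of the shut fingers; the grasp point (between the pads) lies 19 mm behind it (env.tcp_to_grasp is the distance from the TCP to the grasp point, in m); z points along the fingers, y is the direction in which the jaws open and shut (so a half turn about z gives the same grasp; the last joint's range is limited). The gripper opens to 95 mm and grips with 3 to 60 N. Pads are 20 mm wide; open, the fingers measure 119 mm over their backs; the gripper's body (75 mm by 180 mm) begins 59 mm behind the grasp point.
Start: joints at [-1.235, 0.124, 1.65, -0, 1.367, -0.083], TCP at [0.264, -0.594, 0.215] pointing down, gripper open.
Joint ranges: [-2.61, 2.61], [-1.02, 2.33], [0.03, 2.71], [-1.35, 4.49], [0.32, 2.68], [-2.91, 2.91]. Speed limits (rad/s): [2.57, 2.57, 3.14, 3.14, 3.14, 3.14].

### API

Orientations are given as a 3x3 rotation matrix whose columns are the frame's x, y, z axes.
In Python, from workcell import env gives the robot as it stands.
- The arm moves only by the shell command python3 -m creep 'ROWS' [FORCE]. ROWS is JSON, a list of rows, each a list of 7 numbers: the shift along the tool's x, y, z in m, then the turn, a rotation vector about the tool's x, y, z in rad, then the closure, from 0 (fully open) to 1 (shut). In form: [[tx, ty, tz, ax, ay, az, grip], ...]. A call has 1 to 12 rows; each row is the pose to reach, as a shift and turn from the pose commanded when the call began, along the tool's axes at that moment; what a row does not reach only later rows make up. A row lasts 1/10 s, in which the tool goes at most 50 mm and 8.59 degrees, less where a joint would pass 70% of its speed; a pose out of reach is approached as far as the arm can. A call with a gripper value outside its range is refused whole. The fingers move at their own pace and stop on an object; FORCE is the grip in N (left out, the last holds). Time passes only in rows, so rows that repeat a pose let the fingers close. It gives the time, the measured TCP pose, the force and the opening at its end, in the units of the state.
- env.state(): the state, without advancing time (a new reading comes with each control period).
- env.grab_frame(name): name is "side" or "top"; returns the picture (384x512x3 uint8, red, green, blue); there is no depth.
- env.calibration(name): a dict with "K" (3x3 intrinsics, pixels), "rvec" (rotation vector, rad) and "tvec" (3), from world to camera coordinates, as OpenCV has them. Camera axes: x right, y down, z forward; pixel columns grow to the right and rows downward; lengths in m; the calibration is good to about 2 mm. A picture is of the moment at which its call begins. calibration takes no time and is no camera call.
- env.job_done(): hands the job in, once; it reports no verdict.
The state is a dict: "t": time; "q": joint angles; "joint_velocities": joint speeds; "joint_efforts": joint torques, N m; "position": TCP position; "tool_rot": TCP orientation; "force": force on the tool from outside, world axes, zero at the start; "wrist_torque": the same for the moment, N m; "opening": finger opening in m.
Only numpy, scipy, OpenCV 4.12 (cv2) and the standard library are available. Lean on these libraries where they do the work, as an engineer would, in place of code of your own. Each camera call takes 0.05 s, during which the arm holds its last target. There are 200 camera calls.

### The job

The die block lies roughly end-on to the low steel fence. Pushing alternate corners with the fingertips, walk it round while it is still clear of the fence until one of its long sides faces the fence, then push it up until that long side lies flat against the fence, wholly between the fence's two ends. The block is only pushed and slides flat on the table all the time, never lifted or tipped, and the jack, the spray can and the wrench are left where they are.

Things in the scene. Friction and masses are not known exactly. Their poses are not given: they have to be found in the camera images.
- block: aluminium die block, 90 mm (its x) by 130 mm (its y) by 30 mm tall, about 0.75 to 1 kg, loose, too broad to grip; its two long sides are alike, either may go to the fence. Origin: centre of its underside, z up. Starts with its y axis 40 to 90 degrees off the fence line, either way, its centre 125 to 155 mm before the fence. Dry friction: it stops when a push stops; a push off centre turns it.
- fence: steel bar 240 mm long (its y), 30 mm thick, 25 mm high, fixed to the table, with a bolt head 8 mm higher at 95 mm to each side of its middle. Origin at table height in the middle of its front face; that face is the plane x = 0 of its frame and looks along its -x, towards the robot's side where the block lies; the bar extends to x = +30 mm. z up.
- jack: bystander: small steel screw jack, round, 38 mm wide at the foot, 55 mm tall, standing to the +y side of the fence and block. Origin at the centre of its underside
- spray: bystander: upright spray can, 60 mm in diameter, 170 mm tall, standing to the -y side of the fence. Origin at the centre of its underside
- wrench: bystander: flat open-ended wrench about 180 mm long lying on the table to the +y side, nearer the robot than the jack. Origin at the middle of its length, its x along it
Things that resemble listed ones, but are neither listed nor needed, are in the scene too. Several things have the shape of the block; the one meant has the colours described above. Leave any turquoise look-alike of the fence alone.

How it is judged:
By the outcome, as a careful person would: the job done as asked, in the order asked, and still so for the second after the job is handed in, with the robot touching nothing.
It also fails if it takes over 54 s, if anything falls off the work surface, if the arm or the gripper's body presses on something with over 40 N, if the wrist force passes 120 N, or if a joint passes its speed limit or range.

## Working session

There is one attempt and no reset: what is moved stays moved. The work goes in short steps, Python scripts to look and compute and a shell command to move; the robot and the scene stay as the last step left them, time stands still between calls to the robot, and variables do not carry over. Pictures are saved under pics/ and viewed, about 8 in all and at most 12, crops included, and the job is handed in when it is done.

```bash
ls; mkdir -p pics; cat > h.py <<'E'
import numpy as np,cv2
from workcell import env
def px2w(name,pts,z=0.):
    c=env.calibration(name);K=np.array(c["K"],float);R=cv2.Rodrigues(np.array(c["rvec"],float))[0];t=np.array(c["tvec"],float).ravel()
    o=-R.T@t;out=[]
    for u,v in pts:
        d=R.T@np.linalg.inv(K)@[u,v,1];out.append(o+d*(z-o[2])/d[2])
    return np.array(out)
def w2px(name,P):
    c=env.calibration(name)
    return cv2.projectPoints(np.array(P,float).reshape(-1,1,3),np.array(c["rvec"],float),np.array(c["tvec"],float),np.array(c["K"],float),None)[0].reshape(-1,2)
def snap(name,fn,crop=None,s=1.5):
    im=env.grab_frame(name)
    if crop: x0,y0,x1,y1=crop;im=im[y0:y1,x0:x1]
    cv2.imwrite("pics/"+fn,cv2.resize(im[:,:,::-1],None,fx=s,fy=s,interpolation=cv2.INTER_CUBIC))
E
python3 - <<'E'
from h import *
snap("top","a.png");snap("side","b.png")
s=env.state();print(s["t"],s["position"],s["tool_rot"],s["opening"])
E
```

```text
pics
0.1 [ 0.26410405 -0.59330159  0.21350601] [[ 9.13568592e-01  4.06684182e-01 -6.35185917e-04]
 [ 4.06684657e-01 -9.13566938e-01  1.74353736e-03]
 [ 1.28784212e-04 -1.85116134e-03 -9.99998278e-01]] 0.09521812601601494
```

View pics/a.png

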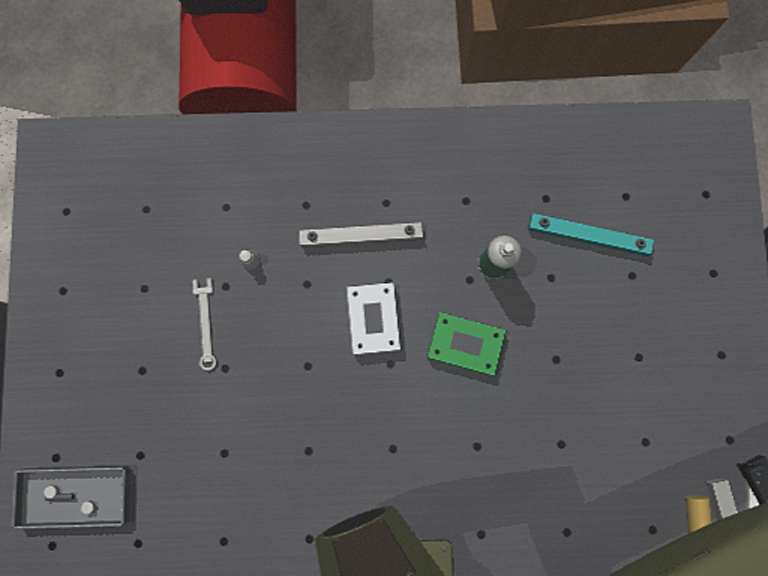

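View pics/b.png

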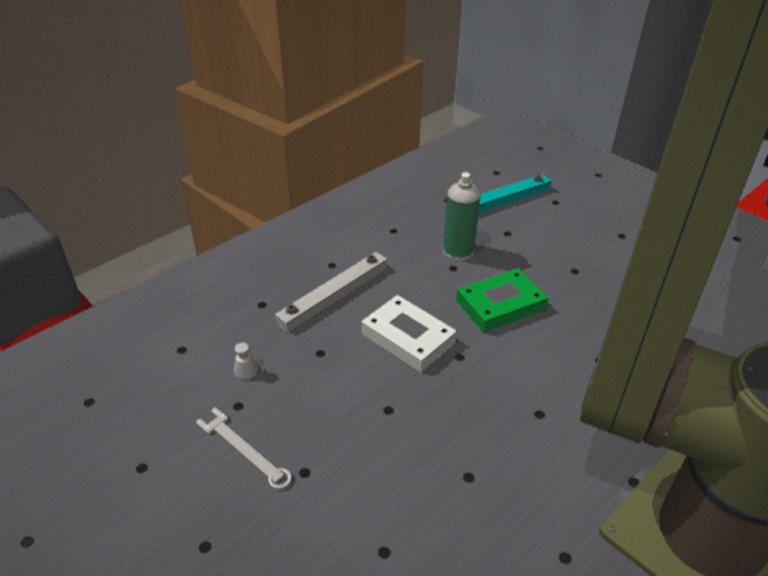

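The top view shows the white block with corners near (347,287), (392,283), (400,349) and (354,355). The fence's front edge runs from (300,247) to (424,238). The green look-alike is just to the right of the block near (467,344), and the spray can is near (500,255).

```bash
cat >> h.py <<'E'
def block(im=None):
    """white block top face pose from top camera: centre, yaw of long axis (deg), corners"""
    if im is None: im=env.grab_frame("top")
    h=cv2.cvtColor(im,cv2.COLOR_RGB2HSV)
    m=((h[...,2]>190)&(h[...,1]<30)).astype(np.uint8)
    cs=cv2.findContours(m,cv2.RETR_EXTERNAL,cv2.CHAIN_APPROX_NONE)[0]
    res=[]
    for c in cs:
        if cv2.contourArea(c)<250: continue
        w=px2w("top",c[:,0,:].astype(float),.03)[:,:2].astype(np.float32)
        (cx,cy),(a,b),an=cv2.minAreaRect(w*1000)
        res.append((cx,cy,a,b,an))
    return res
E
python3 - <<'E'
from h import *
print(np.round(block(),1))
print("blk",np.round(px2w("top",np.array([(347,287),(392,283),(400,349),(354,355)])/1.5,.03),4))
print("fence",np.round(px2w("top",np.array([(299,231),(422,222),(424,238),(300,247)])/1.5,.025),4))
print("green",np.round(px2w("top",np.array([(440,313),(506,328),(495,375),(428,360)])/1.5,.03),4))
print("spray base",np.round(px2w("top",np.array([(497,265)])/1.5,.0),4),"jack",np.round(px2w("top",np.array([(248,262)])/1.5,.03),4))
print("wrench",np.round(px2w("top",np.array([(203,282),(208,364)])/1.5,.0),4))
E
```

```text
[[517.1  32.2 128.   88.4   4. ]]
blk [[ 0.5771  0.0803  0.03  ]
 [ 0.5825 -0.0063  0.03  ]
 [ 0.4557 -0.0179  0.03  ]
 [ 0.4468  0.0696  0.03  ]]
fence [[ 0.6908  0.1722  0.025 ]
 [ 0.7021 -0.0685  0.025 ]
 [ 0.67   -0.0713  0.025 ]
 [ 0.6589  0.1706  0.025 ]]
green [[ 0.5221 -0.0963  0.03  ]
 [ 0.49   -0.2207  0.03  ]
 [ 0.402  -0.1953  0.03  ]
 [ 0.4335 -0.0701  0.03  ]]
spray base [[ 0.6169 -0.2149  0.    ]] jack [[0.6312 0.2708 0.03  ]]
wrench [[0.5991 0.3655 0.    ]
 [0.4383 0.354  0.    ]]
```

```bash
python3 -m creep '[[0.459,-0.557,0,0,0,0.373,1],[0.459,-0.557,0,0,0,0.373,1],[0.459,-0.557,0,0,0,0.373,1],[0.459,-0.557,0,0,0,0.373,1],[0.459,-0.557,0,0,0,0.373,1],[0.459,-0.557,0,0,0,0.373,1],[0.459,-0.557,0,0,0,0.373,1],[0.459,-0.557,0,0,0,0.373,1],[0.459,-0.557,0,0,0,0.373,1],[0.459,-0.557,0,0,0,0.373,1],[0.459,-0.557,0,0,0,0.373,1],[0.459,-0.557,0,0,0,0.373,1]]' 20; python3 -c "
from h import *
s=env.state();print(s['t'],s['position'],s['tool_rot'],s['opening'],s['q'])"
```

```text
t: 1.35
position: [0.4245, -0.0136, 0.2147]
tool_rot: [[0.999, 0.046, 0.001], [0.046, -0.999, -0.0], [0.001, 0.0, -1.0]]
force: [0.3, -0.8, -0.1]
opening: 0.0048
1.35 [ 0.42452349 -0.01358045  0.21469626] [[ 9.98956164e-01  4.56708561e-02  8.68741936e-04]
 [ 4.56710637e-02 -9.98956508e-01 -2.20622089e-04]
 [ 8.57759412e-04  2.60068164e-04 -9.99999598e-01]] 0.00478375722351224 [-1.58454984e-01 -4.07256099e-01  2.12503974e+00 -8.16683817e-05
  1.42291634e+00  1.36666648e+00]
```

```bash
python3 -m creep '[[0.038,-0.115,0,0,0,0,1],[0.038,-0.115,0,0,0,0,1],[0.038,-0.115,0.0,0,0,0,1],[0.038,-0.115,0.05,0,0,0,1],[0.038,-0.115,0.1,0,0,0,1],[0.038,-0.115,0.14,0,0,0,1],[0.038,-0.115,0.17,0,0,0,1],[0.038,-0.115,0.19,0,0,0,1],[0.038,-0.115,0.2,0,0,0,1],[0.038,-0.115,0.2,0,0,0,1]]'; python3 -c "
from h import *
print(np.round(block(),1))
snap('top','c.png',(180,120,340,260),4)"
```

```text
t: 2.35
position: [0.456, 0.1008, 0.0132]
tool_rot: [[0.999, 0.046, -0.003], [0.046, -0.999, -0.0], [-0.003, 0.0, -1.0]]
force: [0.6, 0.0, -0.3]
opening: 0.0006
[[ 124.3 -660.3   32.9  146.5   83.8]
 [ 517.3   32.2  128.    88.4    4. ]]
```

View pics/c.png

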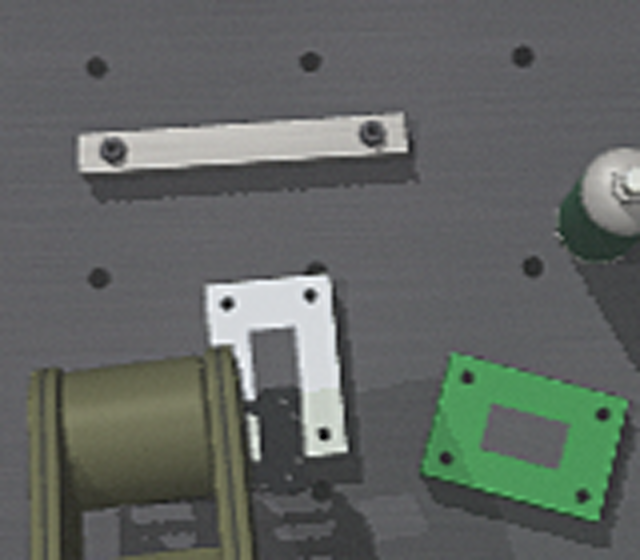

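```bash
python3 -m creep '[[0,0.01,0,0,0,0,1],[0,0.016,0,0,0,0,1],[0,0.022,0,0,0,0,1],[0.001,0.028,0,0,0,0,1],[0.002,0.034,0,0,0,0,1],[0.004,0.04,0,0,0,0,1],[0.006,0.046,0,0,0,0,1],[0.009,0.052,0,0,0,0,1],[0.012,0.058,0,0,0,0,1],[0.015,0.064,0,0,0,0,1],[0.018,0.069,0,0,0,0,1],[0.018,0.069,0,0,0,0,1]]'; python3 -c "
from h import *
print(np.round(block(),1))
snap('top','d.png',(180,120,340,260),4)"
```

```text
t: 3.65
position: [0.4769, 0.0332, 0.0147]
tool_rot: [[0.999, 0.044, -0.004], [0.044, -0.999, 0.002], [-0.004, -0.002, -1.0]]
force: [-6.1, 3.1, 4.9]
opening: 0.0003
[[ 124.3 -660.3   32.9  146.5   83.8]
 [ 557.7    7.6   97.5   88.3   21.9]
 [ 682.2   54.3   27.3  232.2    2.2]]
```

View pics/d.png

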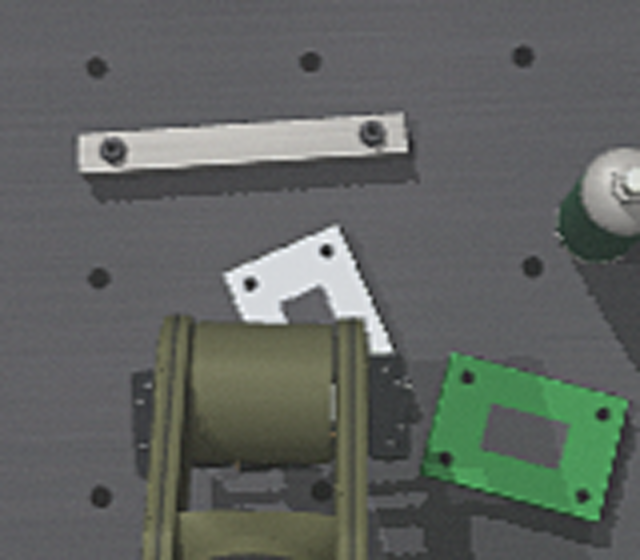

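```bash
python3 -m creep '[[-0.01,-0.02,-0.01,0,0,0,1],[-0.01,-0.02,-0.05,0,0,0,1],[0.0,-0.01,-0.06,0,0,0,1],[0.04,0.015,-0.06,0,0,0,1],[0.08,0.05,-0.06,0,0,0,1],[0.12,0.08,-0.06,0,0,0,1],[0.142,0.083,-0.06,0,0,0,1],[0.142,0.083,-0.06,0,0,0,1],[0.142,0.083,-0.06,0,0,0,1],[0.142,0.083,-0.03,0,0,0,1],[0.142,0.083,0.002,0,0,0,1],[0.142,0.083,0.002,0,0,0,1]]'; python3 -c "
from h import *
print(np.round(block(),1))
snap('side','e.png',(130,120,400,320),2.9)"
```

```text
t: 4.95
position: [0.6184, -0.0425, 0.0074]
tool_rot: [[0.999, 0.046, -0.011], [0.046, -0.999, 0.002], [-0.011, -0.002, -1.0]]
force: [-0.5, 0.6, -0.5]
opening: 0.0005
[[ 124.3 -660.3   32.9  146.5   83.8]
 [ 680.5   96.7   27.3  147.3    2.2]]
```

View pics/e.png

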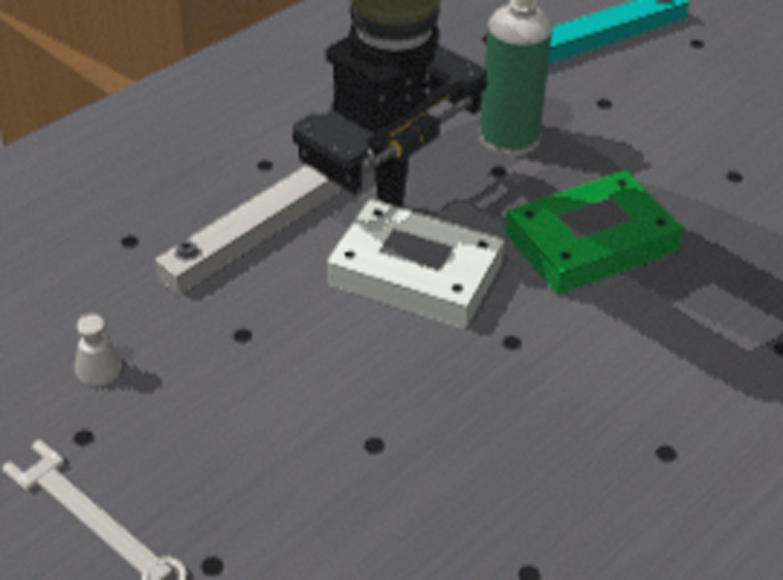

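```bash
python3 -m creep '[[-0.002,-0.007,0,0,0,0,1],[-0.005,-0.014,0,0,0,0,1],[-0.008,-0.021,0,0,0,0,1],[-0.011,-0.027,0,0,0,0,1],[-0.014,-0.033,0,0,0,0,1],[-0.018,-0.039,0,0,0,0,1],[-0.022,-0.045,0,0,0,0,1],[-0.027,-0.05,0,0,0,0,1],[-0.032,-0.055,0,0,0,0,1],[-0.037,-0.06,0,0,0,0,1],[-0.037,-0.06,0,0,0,0,1]]'; python3 -c "
from h import *
print(np.round(px2w('side',np.array([(329,262),(378,202),(503,238),(466,297)])/2.9+[130,120],.03)*1000,0))
print(np.round(block(),1))
snap('side','f.png',(130,120,400,320),2.9)"
```

```text
t: 6.15
position: [0.5861, 0.0155, 0.0146]
tool_rot: [[0.999, 0.047, 0.005], [0.047, -0.999, 0.0], [0.005, 0.0, -1.0]]
force: [3.2, -0.3, 1.1]
opening: 0.0003
[[583.  67.  30.]
 [611. -18.  30.]
 [501. -65.  30.]
 [473.  12.  30.]]
[[ 124.3 -660.3   32.9  146.5   83.8]]
```

View pics/f.png

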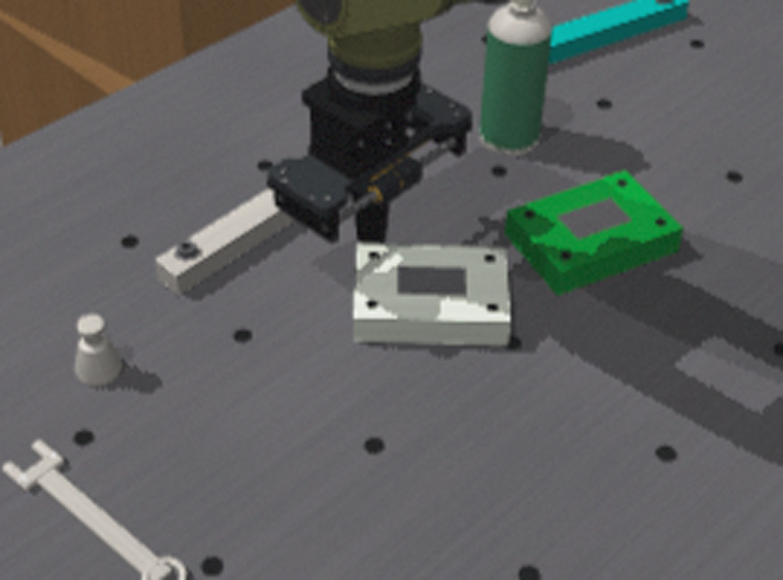

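The block has now turned well round. Its top corners in the crop are near (355,243), (507,250), (511,320) and (353,318), and the finger is behind the back-left corner.

```bash
cat >> h.py <<'E'
def sidepose(pts,s=2.9,o=(130,120)):
    w=px2w('side',np.array(pts)/s+np.array(o),.03)*1000
    return np.round(w[:,:2]),"rect",np.round(cv2.minAreaRect(w[:,:2].astype(np.float32))[0],1),np.round(w[:,:2].mean(0),1)
E
python3 -c "
from h import *
print(sidepose([(355,243),(507,250),(511,320),(353,318)]))"
```

```text
(array([[585.,  34.],
       [488., -56.],
       [429.,   4.],
       [520.,  98.]]), 'rect', array([506.2,  18.5]), array([505.6,  19.9]))
```

```bash
python3 -m creep '[[-0.004,-0.004,0,0,0,0,1],[-0.009,-0.008,0,0,0,0,1],[-0.014,-0.012,0,0,0,0,1],[-0.02,-0.016,0,0,0,0,1],[-0.027,-0.02,0,0,0,0,1],[-0.033,-0.023,0,0,0,0,1],[-0.033,-0.023,0,0,0,0,1],[-0.013,-0.013,0,0,0,0,1],[-0.013,-0.013,-0.05,0,0,0,1],[-0.013,-0.013,-0.09,0,0,0,1]]'; python3 -c "
from h import *
snap('side','g.png',(130,120,400,320),2.9)"
```

```text
t: 7.25
position: [0.5684, 0.0271, 0.1007]
tool_rot: [[0.999, 0.045, -0.009], [0.045, -0.999, 0.001], [-0.009, -0.001, -1.0]]
force: [0.8, 0.2, -0.1]
opening: 0.0005
```

View pics/g.png

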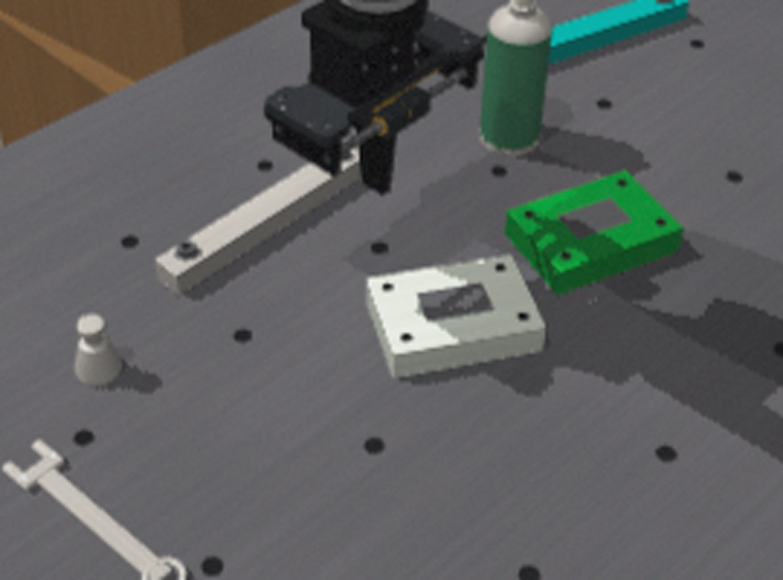

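The block's corners are near (367,277), (515,255), (545,325) and (394,353), and it is still clear of the green one.

```bash
python3 -c "
from h import *
print(sidepose([(367,277),(515,255),(545,325),(394,353)]))"
```

```text
(array([[547.,  56.],
       [479., -57.],
       [407., -12.],
       [469., 100.]]), 'rect', array([474.6,  22.6]), array([475.4,  21.9]))
```

```bash
python3 -m creep '[[-0.05,0,0,0,0,0,1],[-0.1,0.01,0,0,0,0,1],[-0.15,0.01,0,0,0,0,1],[-0.182,0.01,0,0,0,0,1],[-0.182,0.01,0,0,0,0,1],[-0.182,0.01,0.0,0,0,0,1],[-0.182,0.01,0.045,0,0,0,1],[-0.182,0.01,0.08,0,0,0,1],[-0.182,0.01,0.09,0,0,0,1],[-0.182,0.01,0.09,0,0,0,1]]'&& python3 -m creep '[[0.005,0.003,0,0,0,0,1],[0.01,0.006,0,0,0,0,1],[0.016,0.01,0,0,0,0,1],[0.022,0.013,0,0,0,0,1],[0.028,0.015,0,0,0,0,1],[0.034,0.017,0,0,0,0,1],[0.04,0.019,0,0,0,0,1],[0.046,0.02,0,0,0,0,1],[0.052,0.021,0,0,0,0,1],[0.058,0.021,0,0,0,0,1],[0.064,0.021,0,0,0,0,1],[0.064,0.021,0,0,0,0,1]]'; python3 -c "
from h import *
snap('side','i.png',(130,120,400,320),2.9);snap('top','j.png')"
```

```text
t: 8.3
position: [0.3884, 0.009, 0.0111]
tool_rot: [[0.999, 0.046, -0.005], [0.046, -0.999, 0.001], [-0.005, -0.001, -1.0]]
force: [0.2, -0.2, 0.7]
opening: 0.0003
t: 9.5
position: [0.4553, -0.0102, 0.0137]
tool_rot: [[0.999, 0.046, 0.0], [0.046, -0.999, -0.001], [0.0, 0.001, -1.0]]
force: [-2.0, -2.4, 0.1]
opening: 0.0004
```

View pics/i.png

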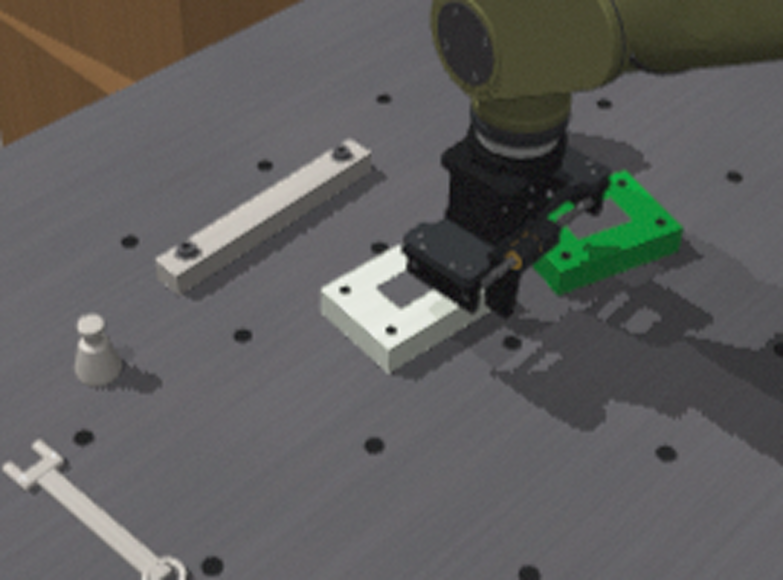

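The block now lies nearly parallel to the fence. Its +y corners are at about (321,294) and (388,352), and its front edge runs to about (475,310).

```bash
python3 -c "
from h import *
w=sidepose([(321,294),(388,352),(475,311),(400,250)])[0];print(w)
for a,b in((0,1),(1,2),(0,3)):
  d=w[b]-w[a];print(np.degrees(np.arctan2(d[1],d[0])))
"
```

```text
[[558.  98.]
 [473. 103.]
 [457.  18.]
 [552.  12.]]
176.63353933657018
-100.66034829453534
-93.99091309842979
```

```bash
python3 -m creep '[[-0.018,0,0,0,0,0,1],[-0.02,0,-0.03,0,0,0,1],[-0.02,-0.01,-0.06,0,0,0,0.15],[-0.02,-0.044,-0.06,0,0,0,0.15],[-0.02,-0.044,-0.06,0,0,0,0.15],[-0.02,-0.044,-0.06,0,0,0,0.15],[-0.02,-0.044,-0.06,0,0,0,0.15],[-0.02,-0.044,-0.06,0,0,0,0.15],[-0.02,-0.044,-0.03,0,0,0,0.15],[-0.02,-0.044,-0.002,0,0,0,0.15],[-0.02,-0.044,-0.002,0,0,0,0.15],[-0.02,-0.044,-0.002,0,0,0,0.15]]'; python3 -c "
from h import *
snap('side','k.png',(130,120,400,320),2.9)"
```

```text
t: 10.8
position: [0.4319, 0.0334, 0.0144]
tool_rot: [[0.999, 0.045, -0.002], [0.045, -0.999, 0.0], [-0.002, -0.0, -1.0]]
force: [-0.4, 0.4, 0.2]
opening: 0.0751
```

View pics/k.png

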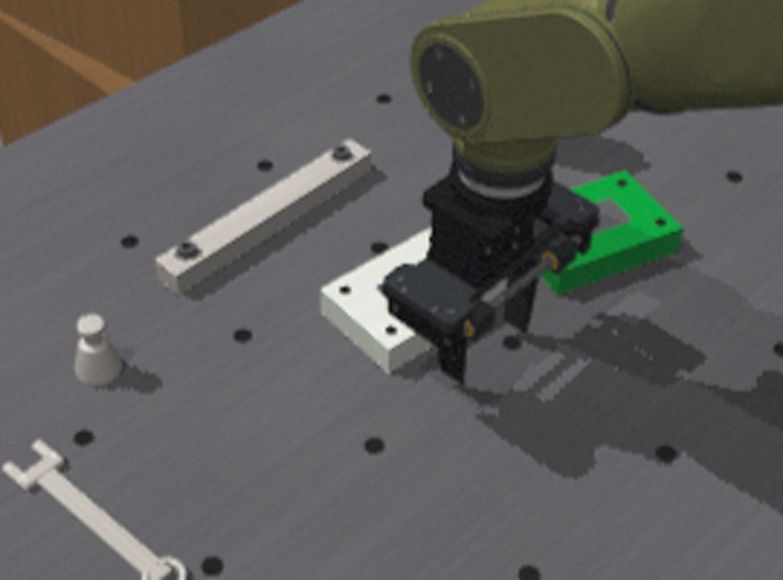

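```bash
python3 -m creep '[[0.01,0,0.003,0,0,0,0.15],[0.017,0,0.003,0,0,0,0.15],[0.024,0,0.003,0,0,0,0.15],[0.031,0,0.003,0,0,0,0.15],[0.038,0,0.003,0,0,0,0.15],[0.045,0,0.003,0,0,0,0.15],[0.052,0,0.003,0,0,0,0.15],[0.059,0,0.003,0,0,0,0.15],[0.066,0,0.003,0,0,0,0.15],[0.073,0,0.003,0,0,0,0.15],[0.08,0,0.003,0,0,0,0.15],[0.08,0,0.003,0,0,0,0.15]]'; python3 -c "
from h import *
print(np.round(block(),1))
snap('top','l.png',(180,120,340,260),4)"
```

```text
t: 12.05
position: [0.5114, 0.0374, 0.0121]
tool_rot: [[0.999, 0.046, -0.004], [0.046, -0.999, -0.0], [-0.004, -0.0, -1.0]]
force: [-4.9, 0.3, 3.2]
opening: 0.0808
[[ 124.3 -660.3   32.9  146.5   83.8]
 [ 682.2   54.2   27.3  231.9    2.2]]
```

View pics/l.png

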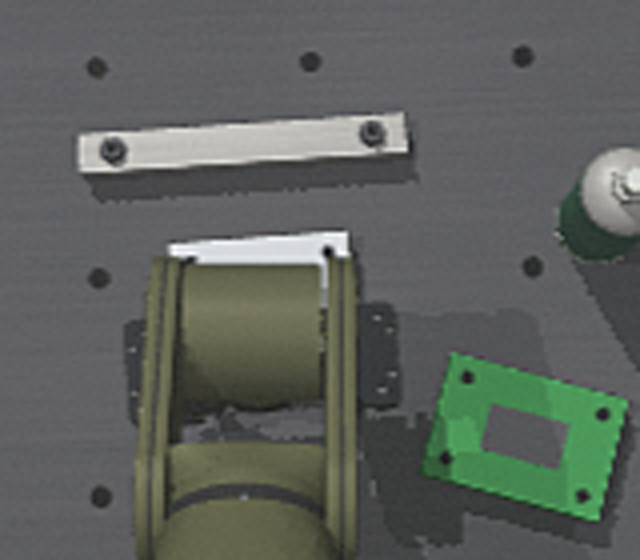

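```bash
python3 -m creep '[[0.006,0,0,0,0,0,0.15],[0.012,0,0,0,0,0,0.15],[0.018,0,0,0,0,0,0.15],[0.024,0,0,0,0,0,0.15],[0.029,0,0,0,0,0,0.15],[0.033,0,0,0,0,0,0.15],[0.037,0,0,0,0,0,0.15],[0.041,0,0,0,0,0,0.15],[0.044,0,0,0,0,0,0.15],[0.046,0,0,0,0,0,0.15],[0.048,0,0,0,0,0,0.15],[0.048,0,0,0,0,0,0.15]]'&& python3 -m creep '[[0.001,0,0,0,0,0,0.15],[0.002,0,0,0,0,0,0.15],[0.003,0,0,0,0,0,0.15],[0.003,0,0,0,0,0,0.15]]'
```

```text
t: 13.35
position: [0.5579, 0.0396, 0.0118]
tool_rot: [[0.999, 0.046, -0.007], [0.046, -0.999, -0.0], [-0.007, -0.0, -1.0]]
force: [-9.2, 0.9, 5.9]
opening: 0.0809
t: 13.75
position: [0.5606, 0.0398, 0.0118]
tool_rot: [[0.999, 0.046, -0.007], [0.046, -0.999, -0.0], [-0.007, -0.0, -1.0]]
force: [-10.3, 0.1, 5.9]
opening: 0.0808
```

```bash
python3 -m creep '[[0.001,0,0,0,0,0,0.15],[0.002,0,0,0,0,0,0.15],[0.003,0,0,0,0,0,0.15],[0.003,0,0,0,0,0,0.15]]'; python3 -m creep '[[0.001,0,0,0,0,0,0.15],[0.002,0,0,0,0,0,0.15],[0.002,0,0,0,0,0,0.15]]'
```

```text
t: 14.15
position: [0.5636, 0.0399, 0.0118]
tool_rot: [[0.999, 0.046, -0.007], [0.046, -0.999, -0.0], [-0.007, -0.0, -1.0]]
force: [-10.1, -0.5, 6.5]
opening: 0.0808
t: 14.45
position: [0.5656, 0.04, 0.0118]
tool_rot: [[0.999, 0.046, -0.007], [0.046, -0.999, -0.0], [-0.007, -0.0, -1.0]]
force: [-10.0, -0.5, 6.3]
opening: 0.081
```

Steady 10 N, so it isn't at the fence yet. I'll keep going in small steps.

```bash
python3 -m creep '[[0.001,0,0,0,0,0,0.15],[0.002,0,0,0,0,0,0.15],[0.003,0,0,0,0,0,0.15],[0.003,0,0,0,0,0,0.15]]'; python3 -m creep '[[0.001,0,0,0,0,0,0.15],[0.002,0,0,0,0,0,0.15],[0.002,0,0,0,0,0,0.15]]';python3 -c "
from h import *
snap('top','m.png',(190,130,310,220),6)"
```

```text
t: 14.85
position: [0.5669, 0.0401, 0.0118]
tool_rot: [[0.999, 0.046, -0.012], [0.046, -0.999, -0.0], [-0.012, -0.0, -1.0]]
force: [-16.4, -1.1, 12.0]
opening: 0.0812
t: 15.15
position: [0.5669, 0.0401, 0.0118]
tool_rot: [[0.999, 0.046, -0.017], [0.046, -0.999, -0.001], [-0.017, -0.0, -1.0]]
force: [-22.9, -1.7, 18.1]
opening: 0.081
```

View pics/m.png

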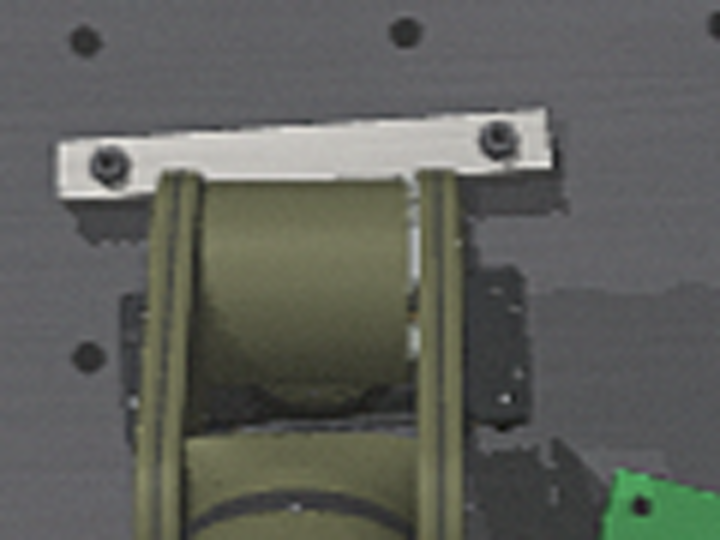

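```bash
python3 -m creep '[[-0.003,0,0,0,0,0,0.15],[-0.01,0,0,0,0,0,0.15],[-0.03,0,0,0,0,0,0.15],[-0.06,0,-0.02,0,0,0,0.15],[-0.1,0,-0.06,0,0,0,0.15],[-0.14,0,-0.1,0,0,0,0.15],[-0.18,0,-0.12,0,0,0,0.15],[-0.2,0,-0.12,0,0,0,0.15],[-0.2,0,-0.12,0,0,0,0.15]]';python3 -c "
from h import *
snap('side','n.png',(170,150,290,240),6.5);snap('top','o.png',(190,130,310,220),6)"
```

```text
t: 16.1
position: [0.373, 0.031, 0.1336]
tool_rot: [[0.999, 0.046, 0.006], [0.046, -0.999, -0.0], [0.006, 0.001, -1.0]]
force: [1.0, -0.5, -0.7]
opening: 0.0809
```

View pics/n.png

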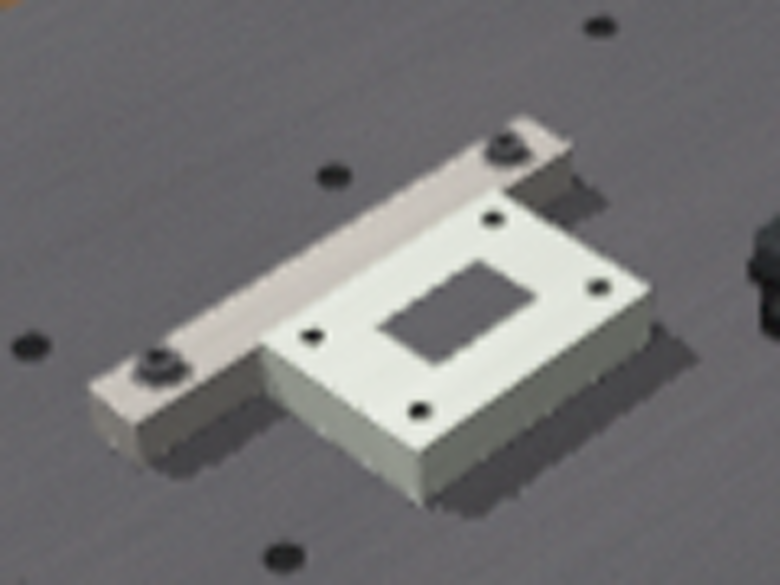

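The block lies flush along the fence, between the bolt heads. Its corners are near (260,340), (498,190), (650,288) and (424,450), with no visible gap. One numeric check before I hand in.

```bash
python3 -c "
from h import *
w=px2w('side',np.array([(260,340),(498,190),(650,288),(424,450)])/6.5+[170,150],.03)*1000
f=np.array([664.5,49.7]);n=np.array([.999,.046]);t=np.array([-.046,.999])
print(np.round([((p[:2]-f)@n,(p[:2]-f)@t) for p in w],1))
print(env.state()['t'],env.job_done())"
```

```text
[[  0.5  59.6]
 [ -0.9 -70.8]
 [-87.4 -69.8]
 [-89.1  57.4]]
the job is handed in; nothing more can be done
16.2 None
```

The die block now lies with a long side flat against the steel fence, wholly between its ends. I handed the job in at about 16 s.

- **How it was done:** I turned the block about 88° with shut-finger pushes on opposite corners, while it was still clear of the fence. I then opened the fingers and pushed it square up to the fence. It stopped there: the tool stood still at x = 0.567 m while the force rose to 23 N. I backed the tool straight off.
- **Last checks:** The final side picture shows no visible gap. The measured corners on the fence side lie at +0.5 mm and −0.9 mm from the fence face, within measuring error. The block spans about −71 to +60 mm along the fence, whose ends are at ±120 mm.
- **Other objects:** I planned every path clear of the jack, spray can, wrench and green look-alike, and never saw them move in the pictures. I did not measure them again at the end.
- **Not viewed or disagreeing:** The final top picture was refused because I had reached the 12-picture limit. Fence contact also came about 3 mm further on than I had worked out, probably from calibration and finger-thickness error.

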